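# Push a spent ink tube through the spring flap of the waste bin

## Task

A spent ink tube has been left on the ledge of the grey bench-top waste bin, in front of its self-closing flap. Without picking the tube up, push the flap open with one finger and, while that finger holds it, push the tube over the edge into the bin with the other finger, so that the leaking tube never rubs against the flap on its way over. Then withdraw so that the flap springs fully shut, and leave the things standing round the bin alone.

Things in the scene. Friction and masses are not known exactly. Their poses are not given: they have to be found in the camera images.
- bin: Waste bin, grey sheet steel, fixed, hollow, 270 (x) x 172 (y) x 225 mm high. Origin: centre of its underside, on the worktop; +x points from front to back, +z up. Front part: flat ledge, top 170 mm up, x = -135 to -43 mm, with 8 mm high rims at the sides (y = +-84), none in front. Walls 4 mm, inner floor 12 mm up. Nothing stands above ledge or flap.
- flap_hinge (a joint): Opening angle of the flap, rad: 0 shut, grows as it swings down into the bin; about 1.15 hanging straight down, stop at 1.35. A spring always shuts it: about 1 N to start it at the lip, up to about 7 N pushed near the hinge.
- flap: The flap: bare steel plate 117 x 156 x 3 mm. Origin: middle of its hinge line (its upper back edge, along the bin's y), at x = 67, z = 220 mm in the bin's frame, 50 mm above the ledge. Shut, it slopes 24 degrees down to the front; its free lip meets the ledge's back edge at ledge height. Pressed from above or the front it swings down and back into the bin.
- ledge_edge (a point): Middle of the ledge's back edge, top face: x = -43, y = 0, z = 170 mm in the bin's frame. A tube pushed over it falls into the bin. Behind it is the opening, 160 mm wide and 105 mm long (bin x = -43 to 62), between sloping side cheeks and closed by the flap; it ends at the hinge and a fixed rear hood, whose top is 55 mm above the ledge.
- spent_tube: The spent ink tube: crumpled aluminium, red and green smears, the smaller tube, 60 g, 134 mm long, 43 wide, 30 high, lying flat on the ledge, roughly along the bin's y. Origin: underside, middle of its length and width; its x runs lengthwise toward the cap. The wide body spans x = -60 to 40 mm, the narrower cap reaches 67 mm; balance point at about x = -7 mm.
- ink_tin: Round ink tin with a dark lid, 70 mm across, 61 mm high, on the worktop at the right of the bin. Origin: centre of its underside. To be left alone.
- full_tube: Larger ink tube, 150 x 56 x 39 mm, lying on the worktop at the left of the bin. Origin: centre of its underside. To be left alone.
- scraper: Razor scraper with a wooden handle, 150 x 45 x 13 mm, lying on the worktop in front of the bin at the right. Origin: centre of its underside. To be left alone.
Not all that is in view belongs to the job. What is shaped like the spent_tube but turquoise is not meant.

How it is judged:
By the outcome, as a careful person would: the job done as asked, in the order asked, and still so for the second after the job is handed in, with the robot touching nothing.
It also fails if it takes over 40 s, if anything falls off the work surface, if the arm or the gripper's body presses on something with over 40 N, if the wrist force passes 120 N, or if a joint passes its speed limit or range.

## Robot

A 6-joint arm with a two-finger parallel gripper is mounted at the origin on a cart in front of the work surface, level with it; the furniture and walls round the work are solid. World frame = base frame: x ahead of the robot, y to its left, z up, the work surface at z = 0. Lengths are in m, angles in rad, forces in N, time in s.
With the tool pointing down it reaches from about 0.3 to 0.875 m from the base axis. Payload 4.2 kg.
Tool frame: the origin (TCP) lies midway between the tips of the shut fingers; the grasp point (between the pads) lies robot.grip_point_offset behind it (robot.grip_point_offset is the distance from the TCP to the grasp point, in m); z points along the fingers, y is the line along which they close (so a half turn about z gives the same grasp; the last joint's range is limited). The gripper opens to 85 mm and grips with 20 to 120 N. Pads are 22 mm wide; open, the fingers measure 114 mm over their backs; the gripper's body (76 mm by 85 mm) begins 54 mm behind the grasp point. The pads swing forward as they close: fully open they stand 13 mm farther back than shut.
Start: joints at [1.129, 0.32, 1.565, -0, 1.257, -0.02], TCP at [0.235, 0.525, 0.231] pointing down, gripper open.
Joint ranges: [-3.11, 3.11], [-0.84, 2.01], [0.21, 2.61], [-1.34, 4.49], [0.05, 2.63], [-2.56, 2.56]. Speed limits (rad/s): [2.57, 2.57, 3.14, 3.14, 3.14, 3.14].

## Interface

Orientations are given as a rotation vector (axis times angle).
In Python, from station import robot, eyes, finish_job, models gives the robot as it stands.
- The arm moves only by the tool drive_tool, never from a script. Its argument "moves" is text: rows parted by semicolons, each of 7 numbers parted by spaces: the shift along the world's x, y, z in m, then the turn, a rotation vector about the world's x, y, z in degrees, then the opening in per cent of the stroke, from 0 (shut) to 100 (fully open). In form: x y z wx wy wz fingers; .... A call has 1 to 10 rows; each row shifts and turns the commanded pose from where the row before left it; what a row does not reach is not made up. A row lasts 1/12 s, in which the tool goes at most 41.7 mm and 7.16 degrees, less where a joint would pass 70% of its speed; a pose out of reach is approached as far as the arm can. A call is refused whole if a number of a shift passes 0.0417 or a number of a turn 7.16, either way. A call with a gripper value outside its range is refused whole. The fingers move at their own pace and stop on an object; "force" is the grip in N (left out, the last holds). Time passes only in rows, so rows that do not move let the fingers close. It gives the time, the measured TCP pose, the force, the opening and the grip force at its end, in the units of the state.
- robot.get_state(): the state, without advancing time (a new reading comes with each control period).
- eyes.get_image(name): name is "side" or "top"; returns the picture (400x640x3 uint8, blue, green, red); there is no depth.
- eyes.camera_params(name): a dict with "camera_matrix" (3x3 intrinsics, pixels), "rvec" (rotation vector, rad) and "tvec" (3), from world to camera coordinates, as OpenCV has them. Camera axes: x right, y down, z forward; pixel columns grow to the right and rows downward; lengths in m; the calibration is good to about 2 mm. A picture is of the moment at which its call begins. camera_params takes no time and is no camera call.
- finish_job(): hands the job in; it is judged then, once.
Trained networks look in the newest picture that a camera, given by its name, has taken for a name from the list of things; names that differ only in an ending like _2 or _b are one class to them, and where a whole thing is asked for, a point or a joint stands for the part that bears it (a point fixed in the world has none). Each returns a list of dicts, best first, with "p" (0 to 1); they miss things now and then, are a little off and sometimes report something else, mostly with a low value. They report only what shows in the picture. A call takes as long as a camera call. They do not tell look-alikes from the thing itself.
- models.boxes_of(camera, label): "xyz" ([x, y, z] in m, in world coordinates, good to about 4 mm: the middle of the surface that is visible of it).
The state is a dict: "clock": time; "joint_positions": joint angles; "joint_velocities": joint speeds; "effort": joint torques, N m; "ee_pos": TCP position; "tool_rot": TCP orientation; "contact_force": force on the tool from outside, world axes, zero at the start; "torque": the same for the moment, N m; "width": opening from 0.0 (shut) to 1.0 (fully open); "grasp_force": force on a finger pad.
Only numpy, scipy, OpenCV 4.12 (cv2) and the standard library are available. Lean on these libraries where they do the work, as an engineer would, in place of code of your own. Each camera call takes 0.05 s, during which the arm holds its last target. There are 200 camera calls.

## Working session

There is one attempt and no reset: what is moved stays moved. The work goes in short steps, Python scripts to look and compute and a tool call to move; the robot and the scene stay as the last step left them, time stands still between calls to the robot, and variables do not carry over. Pictures are saved under pics/ and viewed, at most 10 in all, crops included, and the job is handed in when it is done.

Besides the shell and the picture viewer there is one more tool, called after ">>>" by a JSON object that holds its "api" and its "payload". drive_tool: Moves the arm, as the interface text tells. Its arguments: {"type":"object","properties":{"moves":{"type":"string"},"force":{"type":"number"}},"required":["moves"]}

```bash
mkdir -p pics; ls; python3 - <<'E'
from station import robot,eyes,models
import cv2,numpy as np
s=robot.get_state();print(s['clock'],s['ee_pos'],s['tool_rot'],s['width'],robot.grip_point_offset)
for c in('side','top'):
    cv2.imwrite(f'pics/{c}0.png',eyes.get_image(c))
    p=eyes.camera_params(c);R=cv2.Rodrigues(p['rvec'])[0];print(c,p['camera_matrix'].tolist(),(-R.T@p['tvec'].ravel()).round(3),R.round(2).tolist())
    for l in('bin','flap','spent_tube','ink_tin','full_tube','scraper'):
        print(c,l,[(np.round(d['xyz'],3).tolist(),round(d['p'],2)) for d in models.boxes_of(c,l)])
E
```

```text
pics
0.0 [0.23519182 0.52417471 0.23046287] [-6.57525770e-01 -3.07155862e+00  2.74993127e-03] 0.9982016838759307 0.0187
side [[504.1622469262646, 0.0, 325.20133052561687], [0.0, 504.1622469262646, 211.75356161334625], [0.0, 0.0, 1.0]] [0.435 0.682 0.915] [[-1.0, -0.07, -0.02], [-0.03, 0.66, -0.75], [0.07, -0.74, -0.66]]
side bin [([0.601, 0.011, 0.166], 0.67), ([0.434, -0.249, 0.018], 0.24)]
side flap [([0.611, -0.049, 0.198], 0.7)]
side spent_tube [([0.515, -0.058, 0.19], 0.78), ([0.375, -0.392, 0.022], 0.55)]
side ink_tin []
side full_tube [([0.561, 0.1, 0.029], 0.75)]
side scraper [([0.436, -0.245, 0.016], 0.64)]
top [[363.4245189788187, 0.0, 318.7234970269325], [0.0, 363.4245189788187, 202.4570080017167], [0.0, 0.0, 1.0]] [ 0.347 -0.13   1.166] [[0.03, -1.0, 0.01], [-0.98, -0.03, -0.19], [0.19, -0.0, -0.98]]
top bin [([0.611, -0.056, 0.19], 0.93)]
top flap [([0.611, -0.054, 0.195], 0.96)]
top spent_tube [([0.379, -0.42, 0.023], 0.86), ([0.516, -0.082, 0.196], 0.68)]
top ink_tin [([0.582, -0.234, 0.06], 0.57)]
top full_tube [([0.556, 0.091, 0.03], 0.65)]
top scraper [([0.448, -0.228, 0.013], 0.77)]
```

View pics/side0.png

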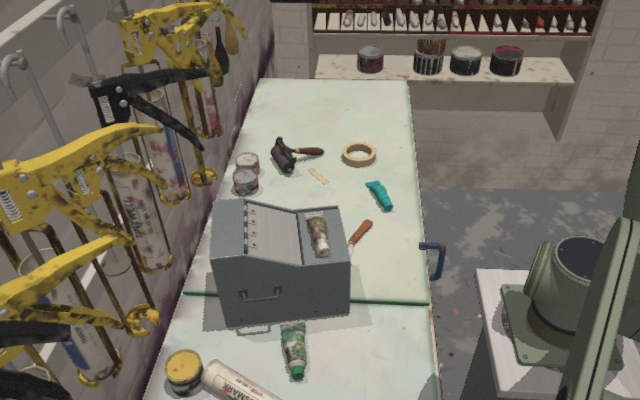

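View pics/top0.png

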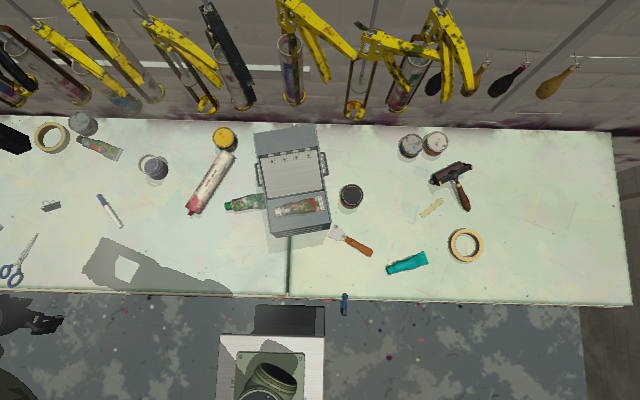

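Candidates for the tube: top (298,207) / side (318,235) is aluminium with red and green smears and lies on the ledge. Top (406,263) / side (380,195) is turquoise and on the worktop, so it isn't meant. The green one at top (245,202) is the full tube. I'll confirm the first with an enlarged crop.

```bash
python3 - <<'E'
import cv2,numpy as np
t=cv2.imread('pics/top0.png')[120:245,235:365];s=cv2.imread('pics/side0.png')[185:335,200:360]
a=cv2.resize(t,(416,400),interpolation=3) # 3.2x
b=cv2.resize(s,(384,360),interpolation=3) # 2.4x
o=np.zeros((400,800,3),np.uint8);o[:,:416]=a;o[:360,416:]=b
cv2.imwrite('pics/crop.png',o)
E
```

```text
(no output)
```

View pics/crop.png

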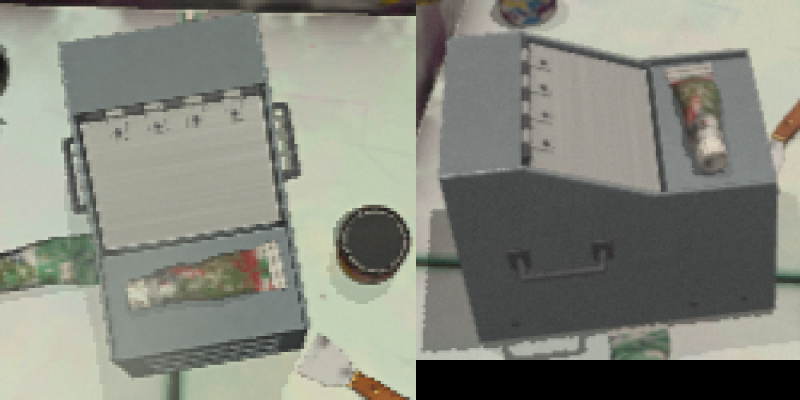

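```bash
cat > h.py <<'E'
from station import eyes
import cv2,numpy as np
P={c:eyes.camera_params(c) for c in('side','top')}
def proj(c,X): return cv2.projectPoints(np.array(X,float).reshape(-1,3),P[c]['rvec'],P[c]['tvec'],P[c]['camera_matrix'],None)[0][:,0]
def ray(c,uv,z):
    p=P[c];R=cv2.Rodrigues(p['rvec'])[0];o=-R.T@p['tvec'].ravel();d=R.T@np.linalg.inv(p['camera_matrix'])@[*uv,1]
    return o+d*(z-o[2])/d[2]
E
python3 - <<'E'
from h import *
from scipy.optimize import least_squares
T=lambda x,y:(x/3.2+235,y/3.2+120)
S=lambda x,y:((x-416)/2.4+200,y/2.4+185)
obs=[('top',T(58,43),(135,86,225)),('top',T(257,12),(135,-86,225)),('top',T(110,360),(-135,86,174)),('top',T(306,332),(-135,-86,174)),('top',T(105,250),(-43,80,170)),('top',T(285,222),(-43,-80,170)),
('side',S(776,185),(-135,86,176)),('side',S(748,50),(-135,-86,178)),('side',S(441,180),(135,86,225)),('side',S(663,192),(-43,86,176))]
def W(v,b):
    c,s=np.cos(v[2]),np.sin(v[2]);b=np.array(b)/1000;return np.array([v[0]+c*b[0]-s*b[1],v[1]+s*b[0]+c*b[1],b[2]])
f=lambda v:np.concatenate([proj(c,W(v,b))[0]-uv for c,uv,b in obs])
r=least_squares(f,[.61,-.05,.15],loss='soft_l1');v=r.x;print(v.round(4),np.degrees(v[2]),f(v).reshape(-1,2).round(1).tolist())
def inv(p):
    c,s=np.cos(v[2]),np.sin(v[2]);d=np.array(p[:2])-v[:2];return np.round([c*d[0]+s*d[1],-s*d[0]+c*d[1]],4)
for n,c,uv in[('cap','top',T(127,293)),('cap','side',S(712,172)),('tail','top',T(283,265)),('tail','side',S(690,72)),('bodyfront','top',T(284,294)),('bodyback','top',T(274,240))]:
    p=ray(c,uv,.185);print(n,c,p.round(4),'bin',inv(p))
E
```

```text
[ 0.5967 -0.0582  0.1927] 11.04173154173132 [[0.1, -0.6], [0.1, -0.5], [0.0, -0.3], [0.8, -1.8], [-0.7, 1.4], [-0.4, 1.0], [0.5, -0.0], [0.1, -0.7], [-1.8, -1.1], [1.4, 1.8]]
cap top [ 0.5034 -0.0125  0.185 ] bin [-0.0828  0.0627]
cap side [ 0.5018 -0.0029  0.185 ] bin [-0.0825  0.0724]
tail top [ 0.5315 -0.145   0.185 ] bin [-0.0806 -0.0727]
tail side [ 0.5309 -0.125   0.185 ] bin [-0.0774 -0.053 ]
bodyfront top [ 0.5063 -0.1465  0.185 ] bin [-0.1056 -0.0694]
bodyback top [ 0.5532 -0.1367  0.185 ] bin [-0.0577 -0.0687]
```

The crop shows the red/green-smeared tube flat on the ledge: cap to the left at (127,293), crimp to the right at (283,265). The lip line runs from (105,250) to (285,222), with about 17 mm clear between tube and edge. The full tube, tin and scraper all stand clear of the bin.

Plan: put the finger line along the bin's x and tilt about 10° so the rear finger sits lower. The rear finger then opens the flap while the front finger pushes the tube.

>>> {"api": "drive_tool", "payload": {"moves": "0.0147 -0.0303 0.004 0 0 -2.75 100;0.0147 -0.0303 0.004 0 0 -2.75 100;0.0147 -0.0303 0.004 0 0 -2.75 100;0.0147 -0.0303 0.004 0 0 -2.75 100;0.0147 -0.0303 0.004 0 0 -2.75 100;0.0147 -0.0303 0.004 0 0 -2.75 100;0.0147 -0.0303 0.004 0 0 -2.75 100;0.0147 -0.0303 0.004 0 0 -2.75 100;0.0147 -0.0303 0.004 0 0 -2.75 100;0.0147 -0.0303 0.004 0 0 -2.75 100", "force": 80}}

```text
clock: 1.53
ee_pos: [0.3828, 0.2201, 0.2718]
tool_rot: [1.372, 2.826, 0.001]
contact_force: [0.6, 0.3, 0.1]
width: 0.999
grasp_force: 0.0
```

>>> {"api": "drive_tool", "payload": {"moves": "0.0147 -0.0303 0.004 0 0 -2.75 100;0.0147 -0.0303 0.004 0 0 -2.75 100;0.0147 -0.0303 0.004 0 0 -2.75 100;0.0147 -0.0303 0.004 0 0 -2.75 100;0.0147 -0.0303 0.004 0 0 -2.75 100;0.0147 -0.0303 0.004 0 0 -2.75 100;0.0147 -0.0303 0.004 0 0 -2.75 100;0.0147 -0.0303 0.004 0 0 -2.75 100;0.0147 -0.0303 0.004 0 0 -2.75 100;0.0147 -0.0303 0.004 0 0 -2.75 100"}}

```text
clock: 2.37
ee_pos: [0.5298, -0.0831, 0.3117]
tool_rot: [2.005, 2.418, 0.001]
contact_force: [0.8, 0.5, -0.2]
width: 0.999
grasp_force: 0.0
```

>>> {"api": "drive_tool", "payload": {"moves": "0 0 0 -0.96 4.9 0 100;0 0 0 -0.96 4.9 0 100;0 0 0 0 0 0 100;0 0 0 0 0 0 100"}}

```text
clock: 2.7
ee_pos: [0.53, -0.0813, 0.3103]
tool_rot: [-1.926, -2.331, 0.204]
contact_force: [-0.2, -0.3, -0.3]
width: 1.0
grasp_force: 0.0
```

```bash
cat >> h.py <<'E'
V=np.array([.5967,-.0582,.1927])
def tobin(p):
    c,s=np.cos(V[2]),np.sin(V[2]);d=np.array(p)-[V[0],V[1],0];return np.round([c*d[0]+s*d[1],-s*d[0]+c*d[1],d[2]],4)
def show():
    from station import robot
    s=robot.get_state();R=cv2.Rodrigues(np.array(s['tool_rot']))[0]
    Rb=cv2.Rodrigues(np.array([0,0,-V[2]]))[0]@R
    print(s['clock'],'tcp bin',tobin(s['ee_pos']),'y',Rb[:,1].round(3),'z',Rb[:,2].round(3),'F',np.round(s['contact_force'],1),'w',round(s['width'],3),'q',np.round(s['joint_positions'],2))
    p=np.array(s['ee_pos'])-.013*R[:,2]
    for sg in(-1,1):print('tip in/out bin',tobin(p+sg*.0425*R[:,1]),tobin(p+sg*.057*R[:,1]))
    return p,R
E
python3 - <<'E'
from h import *
p,R=show()
o=[]
for c,f in(('top',2.5),('side',2.5)):
    im=eyes.get_image(c)
    u=proj(c,[p[0],p[1],p[2]])[0].astype(int);u=np.clip(u,[80,100],[560,300])
    for sg in(-1,1):
        q=proj(c,p+sg*.0425*R[:,1])[0];cv2.circle(im,tuple(int(round(v)) for v in q),1,(255,0,255),-1)
    o.append(cv2.resize(im[u[1]-100:u[1]+100,u[0]-80:u[0]+80],None,fx=2.5,fy=2.5,interpolation=3));print(c,u)
cv2.imwrite('pics/hover.png',np.hstack(o))
E
```

```text
2.7 tcp bin [-0.0699 -0.0099  0.3103] y [ 0.985 -0.003 -0.174] z [-0.174  0.    -0.985] F [-0.2 -0.3 -0.3] w 1.0 q [-0.14  0.31  1.4  -0.06  1.6  -0.33]
tip in/out bin [-0.1095 -0.0097  0.3305] [-0.1237 -0.0097  0.333 ]
tip in/out bin [-0.0257 -0.01    0.3158] [-0.0115 -0.01    0.3132]
top [297 190]
side [309 176]
```

View pics/hover.png

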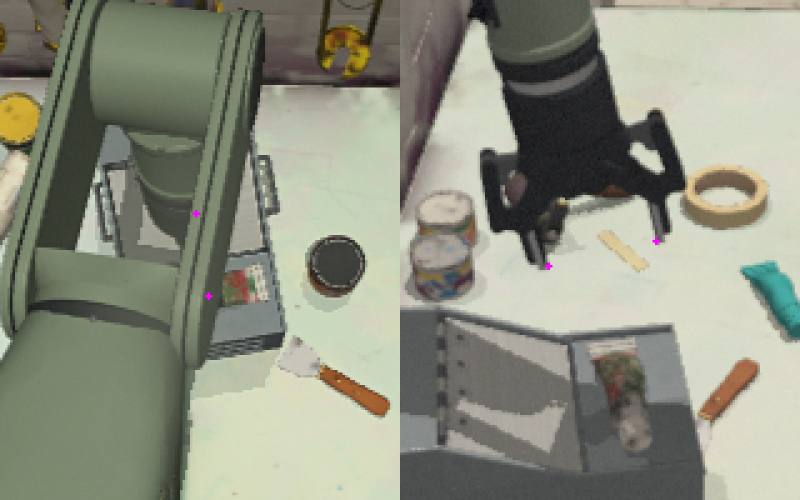

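The overlay matches the finger tips. The finger linkage bulges outwards above the tips, which matters near the hood, so I'll measure that profile in the finger plane.

```bash
python3 - <<'E'
from h import *
p,R=show()
im=eyes.get_image('side')
# rectify the finger plane (near face, +11mm toward camera): 4 px/mm
n=R[:,0]*(.011 if (R[:,0])[1]>0 else -.011)
ys=np.array([-.1,.1,.1,-.1]);hs=np.array([-.03,-.03,.11,.11])
W=[p+n+y*R[:,1]-h*R[:,2] for y,h in zip(ys,hs)]
src=proj('side',W).astype(np.float32)
dst=np.float32([[ (y+.1)*4000,(.11-h)*4000] for y,h in zip(ys,hs)])
o=cv2.warpPerspective(im,cv2.getPerspectiveTransform(src,dst),(800,560),flags=cv2.INTER_CUBIC)
for y in range(-100,101,20):cv2.line(o,((y+100)*4,0),((y+100)*4,560),(0,255,255) if y else (0,0,255),1)
for h in range(-20,111,10):cv2.line(o,(0,(110-h)*4),(800,(110-h)*4),(255,255,0) if h else (0,0,255),1)
cv2.imwrite('pics/prof.png',o)
E
```

```text
2.8 tcp bin [-0.0709 -0.0095  0.3114] y [ 0.985 -0.003 -0.172] z [-0.172 -0.    -0.985] F [-0.8  0.7 -0.3] w 1.002 q [-0.14  0.3   1.4  -0.06  1.6  -0.33]
tip in/out bin [-0.1105 -0.0094  0.3315] [-0.1248 -0.0093  0.334 ]
tip in/out bin [-0.0268 -0.0096  0.3169] [-0.0125 -0.0097  0.3144]
```

View pics/prof.png

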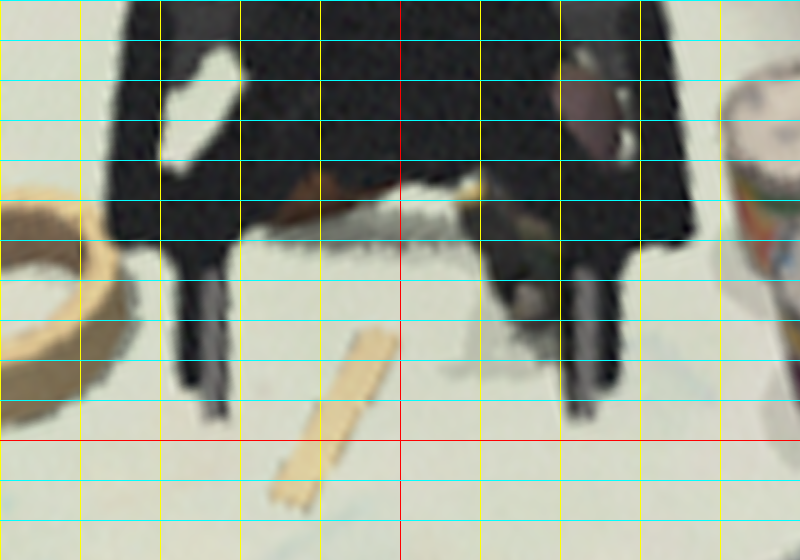

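The profile in tool coordinates: pad tips at ±43–49 mm, finger backs at ±56 from h≈13, and knuckle corners at (±73, h≈50). With a 5° tilt and the front finger ending near bin x = -58, the knuckle stays in front of the hood and the flap opens about 36°. I'll reduce the tilt to 5° and descend with the front finger ahead of the tube.

>>> {"api": "drive_tool", "payload": {"moves": "0.001 0 -0.02 0.96 -4.9 0 100;0.001 0 -0.033 0 0 0 100;0 0 -0.033 0 0 0 100;0 0 -0.02 0 0 0 100;0 0 -0.012 0 0 0 100;0 0 -0.012 0 0 0 100;0 0 -0.012 0 0 0 100;0 0 -0.01 0 0 0 100;0 0 0 0 0 0 100;0 0 0 0 0 0 100"}}

```text
clock: 3.68
ee_pos: [0.5305, -0.0813, 0.1597]
tool_rot: [-1.965, -2.377, 0.105]
contact_force: [-1.1, 0.3, 0.8]
width: 1.001
grasp_force: 0.6
```

```bash
python3 - <<'E'
from h import *
p,R=show()
im=eyes.get_image('side');cv2.imwrite('pics/down.png',cv2.resize(im[150:350,180:380],None,fx=3,fy=3,interpolation=3))
E
```

```text
3.6833 tcp bin [-0.0694 -0.01    0.1597] y [ 0.996 -0.003 -0.088] z [-0.088  0.    -0.996] F [-1.1  0.3  0.8] w 1.001 q [-0.16  0.36  1.7  -0.03  1.16 -0.33]
tip in/out bin [-0.1105 -0.0098  0.1763] [-0.125  -0.0098  0.1776]
tip in/out bin [-0.0259 -0.0101  0.1689] [-0.0114 -0.0102  0.1676]
```

View pics/down.png

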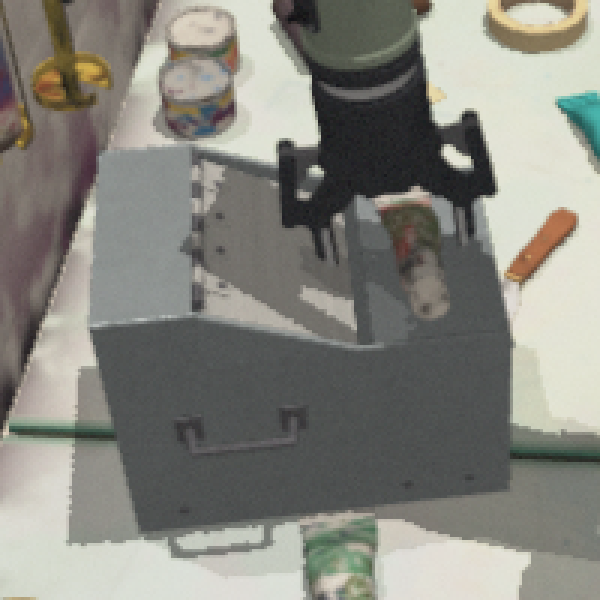

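The picture shows the front finger in front of the tube (465,235) and the rear finger starting to press the flap (330,255), with the tube untouched (410,250). I'll lower a little, then push to just before the tipping point.

>>> {"api": "drive_tool", "payload": {"moves": "0 0 -0.005 0 0 0 100;0.0049 0.00096 0 0 0 0 100;0.0049 0.00096 0 0 0 0 100;0.0049 0.00096 0 0 0 0 100;0.0049 0.00096 0 0 0 0 100;0.0049 0.00096 0 0 0 0 100;0.0049 0.00096 0 0 0 0 100;0.0049 0.00096 0 0 0 0 100;0.001 0.0002 0 0 0 0 100;0 0 0 0 0 0 100"}}

```text
clock: 4.57
ee_pos: [0.5672, -0.0744, 0.1542]
tool_rot: [-1.965, -2.378, 0.104]
contact_force: [-1.9, 0.8, 0.8]
width: 1.003
grasp_force: 1.2
```

```bash
python3 - <<'E'
from h import *
p,R=show()
im=eyes.get_image('side');cv2.imwrite('pics/push.png',cv2.resize(im[180:300,200:360],None,fx=4,fy=4,interpolation=3))
E
```

```text
4.5667 tcp bin [-0.032  -0.0102  0.1542] y [ 0.996 -0.003 -0.087] z [-0.087 -0.    -0.996] F [-1.9  0.8  0.8] w 1.003 q [-0.13  0.41  1.63 -0.03  1.18 -0.31]
tip in/out bin [-0.0732 -0.0101  0.1708] [-0.0877 -0.01    0.1721]
tip in/out bin [ 0.0115 -0.0104  0.1635] [ 0.0259 -0.0104  0.1622]
```

View pics/push.png

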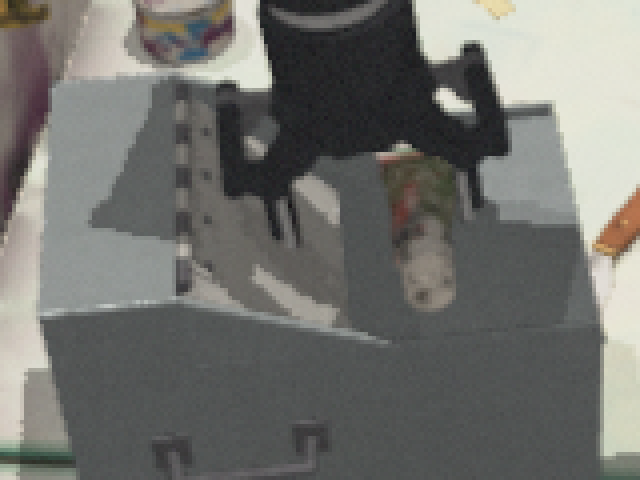

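The tube is sliding straight: cap at (430,300), front finger behind it at (475,190). The rear finger at (285,230) holds the flap down, and the knuckle is clear of the hinge. Now the last push at moderate speed, then hold.

>>> {"api": "drive_tool", "payload": {"moves": "0.0039 0.00077 0 0 0 0 100;0.0039 0.00077 0 0 0 0 100;0.0039 0.00077 0 0 0 0 100;0.0029 0.00057 0 0 0 0 100;0 0 0 0 0 0 100;0 0 0 0 0 0 100;0 0 0 0 0 0 100"}}

```text
clock: 5.2
ee_pos: [0.5814, -0.0716, 0.1544]
tool_rot: [-1.966, -2.377, 0.104]
contact_force: [-3.5, -1.7, 0.7]
width: 1.0
grasp_force: 1.6
```

```bash
python3 - <<'E'
from h import *
p,R=show()
im=eyes.get_image('side');cv2.imwrite('pics/push2.png',cv2.resize(im[180:300,200:360],None,fx=4,fy=4,interpolation=3))
E
```

```text
5.2 tcp bin [-0.0176 -0.0102  0.1544] y [ 0.996 -0.004 -0.087] z [-0.087 -0.    -0.996] F [-3.5 -1.7  0.7] w 1.0 q [-0.13  0.43  1.59 -0.03  1.2  -0.3 ]
tip in/out bin [-0.0588 -0.01    0.171 ] [-0.0732 -0.01    0.1723]
tip in/out bin [ 0.0259 -0.0103  0.1636] [ 0.0403 -0.0104  0.1624]
```

View pics/push2.png

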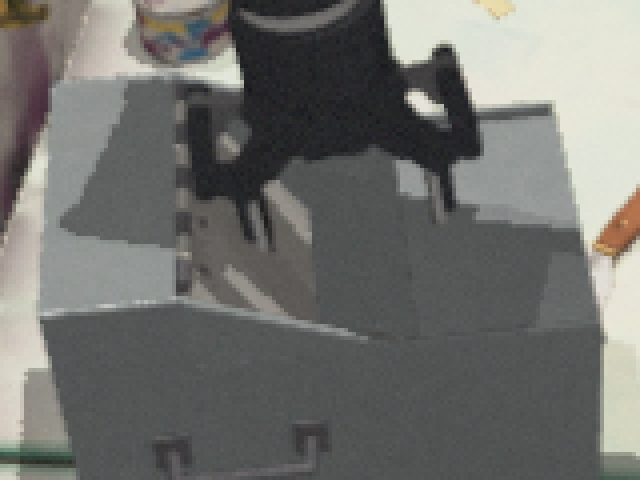

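The tube is gone from the ledge and has dropped into the opening; the flap is still held at (255,240). Withdrawing back and up, a little slowly so the flap follows the finger.

>>> {"api": "drive_tool", "payload": {"moves": "0 0 0 0 0 0 100;0 0 0 0 0 0 100;-0.01 -0.002 0 0 0 0 100;-0.01 -0.002 0.003 0 0 0 100;-0.012 -0.002 0.008 0 0 0 100;-0.012 -0.002 0.012 0 0 0 100;-0.005 -0.001 0.02 0 0 0 100;0 0 0.03 0 0 0 100;0 0 0.035 0 0 0 100;0 0 0.035 0 0 0 100"}}

```text
clock: 6.08
ee_pos: [0.531, -0.0807, 0.2993]
tool_rot: [-1.966, -2.377, 0.103]
contact_force: [1.0, 0.4, 0.1]
width: 1.003
grasp_force: 0.0
```

>>> {"api": "drive_tool", "payload": {"moves": "-0.03 0.02 0.01 0 0 0 100;-0.03 0.03 0 0 0 0 100;-0.02 0.035 0 0 0 0 100;-0.02 0.035 0 0 0 0 100;-0.02 0.035 0 0 0 0 100;-0.02 0.035 0 0 0 0 100;-0.01 0.035 0 0 0 0 100;0 0.035 0 0 0 0 100;0 0 0 0 0 0 100;0 0 0 0 0 0 100"}}

```text
clock: 6.92
ee_pos: [0.382, 0.1796, 0.3077]
tool_rot: [-1.962, -2.381, 0.103]
contact_force: [0.8, 0.2, -0.7]
width: 1.002
grasp_force: 0.0
```

```bash
python3 - <<'E'
from h import *
from station import models
show()
a=cv2.resize(eyes.get_image('top')[120:270,190:390],(400,300),interpolation=3);b=cv2.resize(eyes.get_image('side')[150:300,180:380],(400,300),interpolation=3)
cv2.imwrite('pics/end.png',np.hstack([a,b]))
E
```

```text
6.9167 tcp bin [-0.1652  0.2745  0.3077] y [ 0.996 -0.    -0.086] z [-0.086 -0.    -0.996] F [ 0.8  0.2 -0.7] w 1.002 q [0.4  0.07 1.69 0.02 1.46 0.2 ]
tip in/out bin [-0.2064  0.2745  0.3243] [-0.2209  0.2745  0.3256]
tip in/out bin [-0.1217  0.2745  0.317 ] [-0.1073  0.2745  0.3158]
```

View pics/end.png

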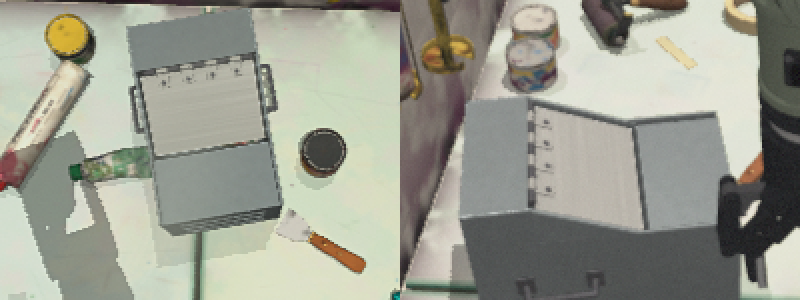

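The flap is shut (lip flush at top crop (210,150)), the ledge is empty, and the full tube, tin and scraper are where they were.

```bash
python3 -c "
from station import finish_job;print(finish_job())"
```

```text
the job is handed in; nothing more can be done
None
```

The spent tube is in the bin and the flap sprang shut. The full tube, tin and scraper look unmoved, and the job was handed in at about 7 s. I had no view of the tube while it dropped, so I can't confirm it missed the flap; the flap was held open about 35° then.

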